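Pack a five-piece order into an open mailer

ROBOT

A 6-joint arm with a two-finger parallel gripper is mounted at the origin on the work surface. World frame = base frame: x ahead of the robot, y to its left, z up, the work surface at z = 0. Lengths are in m, angles in degrees, forces in N, time in s.
With the tool pointing down it reaches from about 0.425 to 0.925 m from the base axis. Payload 12.5 kg.
Tool frame: the origin (TCP) lies on the centre line of the jaws, within the pads' length; the fingertips stand 25 mm ahead of it and the grasp point (between the pads) lies 6 mm ahead of it; z points along the fingers, y is the line along which they close (so a half turn about z gives the same grasp; the last joint's range is limited). The gripper opens to 85 mm and grips with 20 to 120 N. Pads are 22 mm wide; open, the fingers measure 114 mm over their backs; the gripper's body (76 mm by 85 mm) begins 54 mm behind the grasp point. The pads swing forward as they close: fully open they stand 13 mm farther back than shut.
Start: joints at [-82.999, 28.126, 89.318, -0, 62.55, -6.05], TCP at [0.141, -0.609, 0.256] pointing down, gripper open.
Joint ranges: [-177.58, 177.58], [-47.91, 125.51], [2.72, 160], [-65.01, 245.01], [3.68, 167.84], [-153.87, 153.87]. Speed limits (degrees/s): [127.2, 127.2, 159.86, 180, 180, 180].

INTERFACE

Orientations are given as a 3x3 rotation matrix whose columns are the frame's x, y, z axes.
In Python, from bench import sense, read_camera, camera_info, hand_in gives the robot as it stands.
- The arm moves only by the tool drive_tool, never from a script. Its arguments are lists of equal length, an entry for each row: "offset": the shift along the tool's x, y, z as a fraction of full scale, a list of three; "roll": the turn about the tool's z as a fraction of full scale. In form: {"offset": [[dx, dy, dz], ...], "roll": [roll, ...]}. A call has 1 to 10 rows; each row is the pose to reach, as a shift and turn from the pose commanded when the call began, along the tool's axes at that moment; what a row does not reach only later rows make up. Full scale, the value 1, is 30 cm for a shift and 90 degrees for a turn. A row lasts 1/10 s, in which the tool goes at most 50 mm and 8.59 degrees, less where a joint would pass 70% of its speed; a pose out of reach is approached as far as the arm can. A call with a number of a shift or a turn outside -1 to 1 is refused whole. A call with a gripper value outside its range is refused whole. "fingers" is the opening, from 0 (shut) to 1 (fully open), set as the call begins (left out, the last holds). The fingers move at their own pace and stop on an object; "newtons" is the grip in N (left out, the last holds). Time passes only in rows, so rows that repeat a pose let the fingers close. It gives the time, the measured TCP pose, the force, the opening and the grip force at its end, in the units of the state.
- sense(): the state, without advancing time (a new reading comes with each control period).
- read_camera(name): name is "side" or "top"; returns (picture, depth): 400x640x3 uint8, red, green, blue; 400x640 float32, m along the optical axis (not along the pixel's ray), 0 where there is no reading.
- camera_info(name): a dict with "intrinsics" (3x3 intrinsics, pixels), "world_to_cam" (4x4, takes a point from world to camera coordinates). Camera axes: x right, y up, looking along -z (the intrinsics and any distortion apply to the point x, -y, -z); pixel columns grow to the right and rows downward; lengths in m; the calibration is good to about 2 mm. A picture is of the moment at which its call begins. camera_info takes no time and is no camera call.
- hand_in(): hands the job in; it is judged then, once.
The state is a dict: "time_s": time; "qpos": joint angles; "qd": joint speeds; "tau": joint torques, N m; "eef_pos": TCP position; "tcp_rot": TCP orientation; "contact_force": force on the tool from outside, world axes, zero at the start; "moment": the same for the moment, N m; "grip_width": finger opening in m; "finger_force": force on a finger pad.
Only numpy, scipy, OpenCV 4.12 (cv2) and the standard library are available. Lean on these libraries where they do the work, as an engineer would, in place of code of your own. Each camera call takes 0.05 s, during which the arm holds its last target. There are 200 camera calls.

TASK

Pack the order from the mat into the open mailer, gently and upright, leaving an even gap of about 30 mm around every article for the paper fill: the long carton goes behind, on the lid side, lying parallel to the hinge and centred from left to right; in front of it comes a row of three, seen with the lid at the far side: the amber jar on the left, the tall tin on the right and the short carton, lengthwise front to back, midway between them. Set the flat tin on the middle of the long carton's top. Drop nothing, let go of everything, and leave the cutter, hand stamp and small tape roll where they lie.

Things in the scene. Friction and masses are not known exactly. Their poses are not given: they have to be found in the camera images.
- mailer: Open brown mailer box, fixed, on the left or right half of the bench; its folded-back lid slopes from the far rim down to the bench, 0.23 m beyond the box. Inside 205 mm front to back, 305 mm left to right; walls 5 mm, floor 4 mm thick, rim 80 mm above the bench. Origin: centre of the underside, at bench level; x towards the lid, y to the left (lid at the far side), z up.
- long_carton: Long white folding carton with a paper band, 150 x 50 x 48 mm (x, y, z), about 0.22 kg, lying flat. Origin: centre of the underside, x along its length, z up. Stands at the start on a 3 mm black rubber mat on the bench. Even gaps put its centre at x 46, y 0 mm in the mailer's frame.
- short_carton: Short white folding carton with a paper band, 70 x 54 x 36 mm (x, y, z), about 0.11 kg, lying flat. Origin: centre of the underside, x along its length, z up. Stands at the start on a 3 mm black rubber mat on the bench. Even gaps put its centre at x -41, y -2 mm in the mailer's frame.
- jar: Round candle jar of amber glass with a wooden lid, 60 mm in diameter over its whole height of 70 mm, about 0.3 kg, upright. Origin: centre of the underside, z up. Stands at the start on a 3 mm black rubber mat on the bench. Even gaps put its centre at x -41, y 88 mm in the mailer's frame.
- tall_tin: Tall round steel tin, 54 mm in diameter, 74 mm high, about 0.16 kg, upright. Origin: centre of the underside, z up. Stands at the start on a 3 mm black rubber mat on the bench. Even gaps put its centre at x -41, y -90 mm in the mailer's frame.
- flat_tin: Flat round aluminium tin, 50 mm in diameter, 22 mm high, about 0.06 kg, lying flat. Origin: centre of the underside, z up. Stands at the start on a 3 mm black rubber mat on the bench. 
- cutter: Grey safety cutter lying flat on the mat, 150 x 34 x 18 mm, to be left alone. Origin: underside, within 2 mm of the middle of its length; x along its length.
- stamp: Wooden hand stamp standing on the mat, foot 46 x 28 mm (x, y), dark turned handle up to 66 mm high, to be left alone. Origin: centre of the underside.
- tape_roll: Small roll of tan tape lying flat on the mat, 64 mm in diameter with a 27 mm bore, 19 mm high, to be left alone. Origin: centre of the underside.
Things that resemble listed ones, but are neither listed nor needed, are in the scene too. Leave any purple or turquoise look-alike of the short_carton alone. Leave any purple look-alike of the tall_tin alone.

How it is judged:
By the outcome, as a careful person would: the job done as asked, in the order asked, and still so for the second after the job is handed in, with the robot touching nothing.
It also fails if it takes over 144 s, if anything falls off the work surface, if the arm or the gripper's body presses on something with over 40 N, if the wrist force passes 120 N, or if a joint passes its speed limit or range.

## Working session

There is one attempt and no reset: what is moved stays moved. The work goes in short steps, Python scripts to look and compute and a tool call to move; the robot and the scene stay as the last step left them, time stands still between calls to the robot, and variables do not carry over. Pictures are saved under pics/ and viewed, at most 14 in all, crops included, and the job is handed in when it is done.

Besides the shell and the picture viewer there is one more tool, called after "Call:" as name(argument=value, ...) on one line, values as JSON. drive_tool: Moves the arm, as the interface text tells. Shift numbers are shares of 30 cm and turn numbers shares of 90 degrees, none past 1 either way. Its arguments: {"type":"object","properties":{"offset":{"type":"array"},"roll":{"type":"array"},"fingers":{"type":"number"},"newtons":{"type":"number"}},"required":["offset","roll"]}

```bash
mkdir -p pics; ls; cat > h.py <<'E'
import numpy as np,cv2
from bench import sense,read_camera,camera_info,hand_in
def cloud(n):
    im,d=read_camera(n);i=camera_info(n);K=np.array(i["intrinsics"]);W=np.linalg.inv(np.array(i["world_to_cam"]))
    v,u=np.mgrid[:400,:640]
    p=np.stack([(u-K[0,2])/K[0,0]*d,-(v-K[1,2])/K[1,1]*d,-d,np.ones_like(d)],-1)@W.T
    return im,d,p[...,:3]
def save(n,im,f=1):
    cv2.imwrite("pics/"+n,cv2.resize(im[...,::-1],None,fx=f,fy=f,interpolation=cv2.INTER_CUBIC))
E
python3 - <<'E'
from h import *
for n in("top","side"):
    im,d,p=cloud(n);save(n+"0.png",im,1.25);np.savez(n+"0.npz",im=im,d=d,p=p)
    print(camera_info(n))
s=sense();print(s["eef_pos"],s["tcp_rot"],s["time_s"],s["grip_width"],s["contact_force"])
E
```

```text
pics
{'intrinsics': array([[452.71580848,   0.        , 329.32745777],
       [  0.        , 452.71580848, 198.37766371],
       [  0.        ,   0.        ,   1.        ]]), 'world_to_cam': array([[ 0.03670538, -0.99932318, -0.00242722, -0.02303263],
       [ 0.9747625 ,  0.03526784,  0.22044101, -0.61895413],
       [-0.22020621, -0.01045733,  0.97539729, -1.31849747],
       [ 0.        ,  0.        ,  0.        ,  1.        ]])}
{'intrinsics': array([[369.12805702,   0.        , 321.20648574],
       [  0.        , 369.12805702, 201.08853754],
       [  0.        ,   0.        ,   1.        ]]), 'world_to_cam': array([[-0.78516748, -0.61927266,  0.00366059,  0.48859506],
       [ 0.45824634, -0.57700805,  0.67607101, -0.32331799],
       [-0.4165601 ,  0.53250642,  0.73682738, -0.7667917 ],
       [ 0.        ,  0.        ,  0.        ,  1.        ]])}
[ 0.14112701 -0.6086836   0.25578037] [[ 9.74171756e-01  2.25808269e-01 -1.25075693e-04]
 [ 2.25808280e-01 -9.74171253e-01  9.95331857e-04]
 [ 1.02909019e-04 -9.97867310e-04 -9.99999497e-01]] 0.1 0.08541463155343253 [0.26355024 0.61369451 0.41427745]
```

View pics/top0.png

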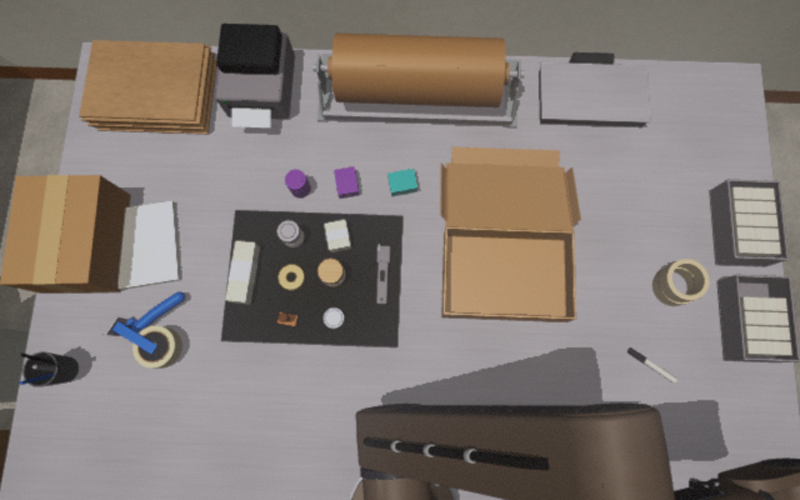

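View pics/side0.png

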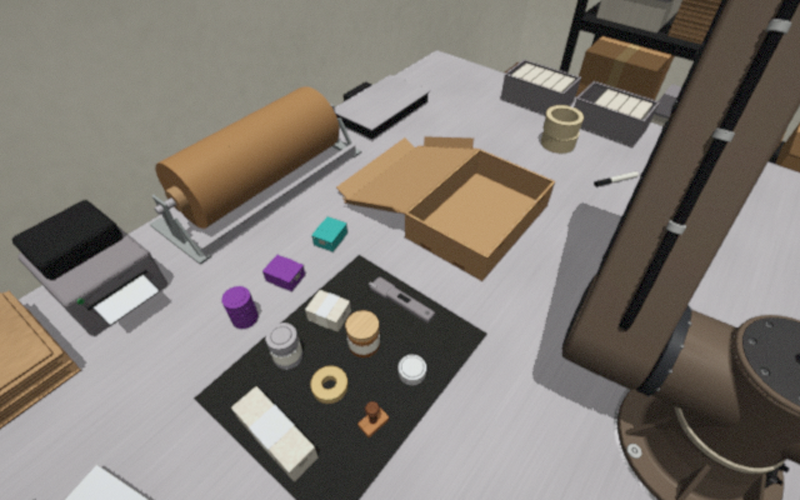

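The top view (1.25x pixels) shows the following:
- **Order items:** long carton (241,272), tall tin (289,233), short carton (338,235), jar (331,272), flat tin (333,318).
- **Leave alone:** tape (291,277), stamp (287,319), cutter (382,275).
- **Mailer:** (510,270).
- **Look-alikes:** purple tin (297,183), purple box (346,181) and turquoise box (403,181), all off the mat. The white carton and the steel tin on the mat fit the descriptions.

I'll measure these and confirm in one enlarged crop.

```bash
cat > meas.py <<'E'
from h import *
def blobs(p,zlo=.010,xy=(.3,.9,.05,.62)):
    m=(p[...,2]>zlo)&(p[...,2]<.2)&(p[...,0]>xy[0])&(p[...,0]<xy[1])&(p[...,1]>xy[2])&(p[...,1]<xy[3])
    n,l,st,c=cv2.connectedComponentsWithStats(m.astype(np.uint8))
    for k in range(1,n):
        if st[k,4]<60: continue
        q=p[l==k];zt=np.percentile(q[:,2],95);t=q[q[:,2]>zt-.006]
        r=cv2.minAreaRect((t[:,:2]*1000).astype(np.float32))
        print("px",c[k].round(),"n",len(q),"ztop %.1f"%(zt*1e3),"rect",[np.round(v,1) for v in r])
if __name__=="__main__":
    for n in("top","side"):
        z=np.load(n+"0.npz");print(n);blobs(z["p"])
        p=z["p"];m=(abs(p[...,2])<.03)&(z["im"].max(-1)<40)&(p[...,1]>.05)&(p[...,1]<.6);print("mat z",np.median(p[m][:,2]))
    save("crop0.png",np.load("top0.npz")["im"][130:285,170:335],4) 
E
python3 meas.py
python3 - <<'E'
from h import *
for n in("top","side"):
    p=np.load("%s0.npz"%n)["p"]
    m=(p[...,2]>.07)&(p[...,2]<.09)&(p[...,0]>.4)&(p[...,0]<.75)&(p[...,1]>-.45)&(p[...,1]<.02)
    q=p[m][:,:2]*1000;print(n,len(q),cv2.minAreaRect(q.astype(np.float32)),np.percentile(q,[1,99],axis=0),np.median(p[m][:,2]))
    m=(p[...,2]>-.01)&(p[...,2]<.02)&(p[...,0]>.48)&(p[...,0]<.6)&(p[...,1]>-.3)&(p[...,1]<-.1)
    print("floor",np.median(p[m][:,2]))
E
```

```text
top
px [277. 145.] n 390 ztop 41.5 rect [array([799.1, 176.4]), array([70. , 53.7]), np.float64(11.8)]
px [238. 146.] n 338 ztop 79.0 rect [array([784.1, 298.5]), array([51.1, 51.2]), np.float64(4.9)]
px [313. 146.] n 85 ztop 40.0 rect [array([798.7,  58.9]), array([54.3, 19.4]), np.float64(2.4)]
px [138. 205.] n 368 ztop 23.5 rect [array([614.5, 605.7]), array([177.3,  37.3]), np.float64(3.5)]
px [232. 187.] n 337 ztop 82.8 rect [array([650.3, 304.1]), array([49.5, 51.4]), np.float64(60.5)]
px [270. 188.] n 420 ztop 44.6 rect [array([654.7, 189.4]), array([70.1, 53.8]), np.float64(14.6)]
px [194. 218.] n 984 ztop 56.5 rect [array([550., 420.]), array([ 53. , 149.8]), np.float64(87.3)]
px [306. 219.] n 426 ztop 23.9 rect [array([563.8,  70.6]), array([151. ,  29.4]), np.float64(1.5)]
px [265. 218.] n 379 ztop 77.7 rect [array([555.6, 195. ]), array([58.5, 55.1]), np.float64(4.8)]
px [233. 222.] n 289 ztop 27.1 rect [array([545.1, 299.7]), array([60.1, 60.1]), np.float64(34.5)]
px [136. 242.] n 224 ztop 39.8 rect [array([466.6, 594.2]), array([23.5, 71.8]), np.float64(38.5)]
px [267. 
[... 1322 characters left out ...]
.8 rect [array([442.7, 305. ]), array([20.5, 20.4]), np.float64(78.2)]
px [105. 394.] n 101 ztop 20.1 rect [array([661.7, 617.4]), array([59.7,  8.5]), np.float64(11.3)]
mat z 0.003342435060684823
top 1696 ((603.4622802734375, -237.46839904785156), (343.9031982421875, 290.00006103515625), 89.6946792602539) [[ 458.97960384 -405.70212117]
 [ 737.6039052   -69.6316499 ]] 0.07780864353350625
floor 0.004712147659364563
side 1559 ((604.8798828125, -236.26287841796875), (289.3590393066406, 345.30145263671875), 0.13638383150100708) [[ 460.8599216  -403.52368802]
 [ 739.9428634   -66.20774477]] 0.07716406313027457
floor 0.004469719990651488
  return _methods._mean(a, axis=axis, dtype=dtype,
  ret = ret.dtype.type(ret / rcount)
```

View pics/crop0.png

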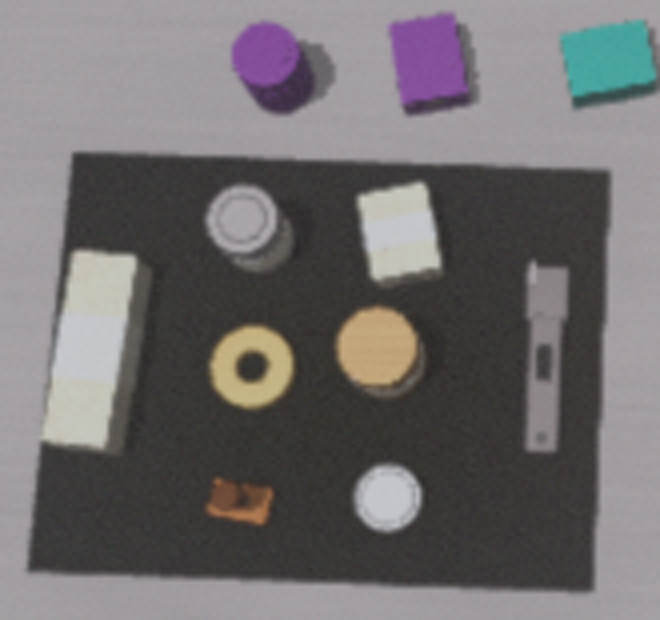

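The crop confirms the targets: white banded short carton (400,230), steel tall tin (245,220) and jar (378,345), all on the mat. The coloured look-alikes are off the mat. Next is the mailer rim.

```bash
python3 - <<'E'
from h import *
for n in("top","side"):
    z=np.load(n+"0.npz");p=z["p"]*1000
    X,Y,Z=p[...,0],p[...,1],p[...,2]
    base=(X>430)&(X<700)&(Y>-430)&(Y<-40)
    r=base&(Z>74)&(Z<86)
    print(n)
    for nm,m,ax in(("left",r&(X>490)&(X<620)&(Y>-120),1),("right",r&(X>490)&(X<620)&(Y<-340),1),("front",r&(X<480)&(Y>-370)&(Y<-100),0)):
        q=p[m]
        if len(q)<5: print(nm,len(q));continue
        f=np.polyfit(q[:,1-ax],q[:,ax],1)
        print(nm,len(q),np.percentile(q[:,ax],[2,25,50,75,98]).round(1),"deg",np.degrees(np.arctan(f[0])).round(2))
    # floor extents
    m=base&(Z>-3)&(Z<11)&(X>455)&(Y>-400)&(Y<-70)
    for x in (520,550,580):
        k=m&(abs(X-x)<6);print("floor y at x",x,np.percentile(Y[k],[0.5,99.5]).round(1))
    for y in(-300,-236,-170):
        k=m&(abs(Y-y)<6);print("floor x at y",y,np.percentile(X[k],[.5,99.5]).round(1))
        k=base&(abs(Y-y)<6)&(X>640)
        k=r&(abs(Y-y)<6)&(X>600);print("   far rim x",np.percentile(X[k],[0,10,50,100]).round(1) if k.any() else 0)
E
```

```text
top
left 68 [-85.  -84.  -82.6 -81.4 -80.4] deg -0.19
right 93 [-395.2 -393.4 -392.  -390.1 -388.4] deg 0.3
front 171 [458.9 460.  461.4 462.8 464.3] deg 0.05
floor y at x 520 [-390.1  -72.4]
floor y at x 550 [-389.7  -71.7]
floor y at x 580 [-389.9  -71. ]
floor x at y -300 [457.8 669.2]
   far rim x [669.5 670.6 680.3 699.7]
floor x at y -236 [455.3 666.3]
   far rim x [668.3 669.9 678.2 694.3]
floor x at y -170 [456.2 669.8]
   far rim x [668.1 670.6 680.3 695.2]
side
left 131 [-83.4 -80.3 -78.8 -78.  -76.8] deg 0.04
right 106 [-395.  -390.  -388.5 -386.9 -385.1] deg -0.38
front 174 [460.5 461.6 462.8 464.6 466.3] deg 0.16
floor y at x 520 [-389.2  -72.3]
floor y at x 550 [-388.7  -71.2]
floor y at x 580 [-390.6  -71. ]
floor x at y -300 [456.2 671.1]
   far rim x [671.2 671.8 679.1 691.8]
floor x at y -236 [456.5 672.3]
   far rim x [670.6 671.7 682.3 697.6]
floor x at y -170 [456.6 671.9]
   far rim x [670.5 672.1 677.5 690. ]
```

Mailer: centre (567.3, -235.5), yaw about 0. I'll write a planner that turns world waypoints into the numbers for each call.

```bash
cat > plan.py <<'E'
import numpy as np,sys
from bench import sense
# usage: plan.py x,y,z,yaw [x,y,z,yaw ...]  (mm, deg; world) ; one line per call
def plan(cur,wps):
    for w in wps:
        a=np.radians(cur[3]);d=np.array(w[:3])-cur[:3]
        o=np.round(np.array([d@[np.cos(a),np.sin(a),0],d@[np.sin(a),-np.cos(a),0],-d[2]])/300,3)
        dy=(w[3]-cur[3]+180)%360-180
        r=round(-dy/90,3);n=max(np.linalg.norm(d)/50,abs(dy)/8.59)
        j6=np.degrees(np.arctan2(w[1],w[0]))+90-w[3]
        print(list(o),"roll",r,"rows>=%.1f"%n,"j6~%.0f"%((j6+180)%360-180))
        cur=np.array(w,float)
s=sense();R=np.array(s["tcp_rot"]);cur=np.r_[np.array(s["eef_pos"])*1000,np.degrees(np.arctan2(R[1,0],R[0,0]))]
print("t",round(s["time_s"],2),"cur",cur.round(1),"q6",round(float(s["qpos"][5]),1),"F",np.round(s["contact_force"],1),"w",round(s["grip_width"]*1e3,1),"f",np.round(s["finger_force"],1))
plan(cur,[tuple(map(float,a.split(","))) for a in sys.argv[1:]])
E
python3 plan.py 350,-425,240,40 560,-210,220,70 550,80,200,100 551.8,370,160,150 551.8,421.2,100,176.9 551.8,421.2,41,176.9
```

```text
t 0.1 cur [ 141.1 -608.7  255.8   13.1] q6 -6.1 F [0.3 0.6 0.4] w 85.4 f 0.0
[np.float64(0.817), np.float64(-0.439), np.float64(0.053)] roll -0.299 rows>=5.6 j6~-1
[np.float64(0.997), np.float64(-0.099), np.float64(0.067)] roll -0.333 rows>=6.0 j6~-1
[np.float64(0.897), np.float64(-0.362), np.float64(0.067)] roll -0.333 rows>=5.8 j6~-2
[np.float64(0.951), np.float64(0.174), np.float64(0.133)] roll -0.556 rows>=5.9 j6~-26
[np.float64(0.085), np.float64(0.148), np.float64(0.2)] roll -0.299 rows>=3.1 j6~-50
[np.float64(0.0), np.float64(0.0), np.float64(0.197)] roll -0.0 rows>=1.2 j6~-50
```

Call:
drive_tool(offset=[[0.817,-0.439,0.053],[0.817,-0.439,0.053],[0.817,-0.439,0.053],[0.817,-0.439,0.053],[0.817,-0.439,0.053],[0.817,-0.439,0.053],[0.817,-0.439,0.053]], roll=[-0.299,-0.299,-0.299,-0.299,-0.299,-0.299,-0.299])

```text
time_s: 0.8
eef_pos: [0.3523, -0.4227, 0.2401]
tcp_rot: [[0.764, 0.645, -0.0], [0.645, -0.764, 0.001], [0.0, -0.001, -1.0]]
contact_force: [-0.5, -1.2, 0.6]
grip_width: 0.0854
finger_force: 0.0
```

Call:
drive_tool(offset=[[0.997,-0.099,0.067],[0.997,-0.099,0.067],[0.997,-0.099,0.067],[0.997,-0.099,0.067],[0.997,-0.099,0.067],[0.997,-0.099,0.067],[0.997,-0.099,0.067]], roll=[-0.333,-0.333,-0.333,-0.333,-0.333,-0.333,-0.333])

```text
time_s: 1.5
eef_pos: [0.5629, -0.2071, 0.2195]
tcp_rot: [[0.339, 0.941, -0.0], [0.941, -0.339, 0.001], [0.001, -0.0, -1.0]]
contact_force: [-1.0, 0.0, -0.8]
grip_width: 0.0857
finger_force: 0.0
```

Call:
drive_tool(offset=[[0.897,-0.362,0.067],[0.897,-0.362,0.067],[0.897,-0.362,0.067],[0.897,-0.362,0.067],[0.897,-0.362,0.067],[0.897,-0.362,0.067],[0.897,-0.362,0.067]], roll=[-0.333,-0.333,-0.333,-0.333,-0.333,-0.333,-0.333])

```text
time_s: 2.2
eef_pos: [0.55, 0.0825, 0.1998]
tcp_rot: [[-0.175, 0.984, -0.001], [0.985, 0.175, 0.0], [0.0, -0.001, -1.0]]
contact_force: [-0.3, -0.6, 0.1]
grip_width: 0.0851
finger_force: 0.0
```

Call:
drive_tool(offset=[[0.951,0.174,0.133],[0.951,0.174,0.133],[0.951,0.174,0.133],[0.951,0.174,0.133],[0.951,0.174,0.133],[0.951,0.174,0.133],[0.951,0.174,0.133],[0.951,0.174,0.133]], roll=[-0.556,-0.556,-0.556,-0.556,-0.556,-0.556,-0.556,-0.556])

```text
time_s: 3.0
eef_pos: [0.5535, 0.3689, 0.1596]
tcp_rot: [[-0.865, 0.501, -0.001], [0.501, 0.865, -0.001], [0.0, -0.001, -1.0]]
contact_force: [0.7, -0.4, 0.1]
grip_width: 0.0856
finger_force: 0.0
```

Call:
drive_tool(offset=[[0.085,0.148,0.2],[0.085,0.148,0.2],[0.085,0.148,0.2],[0.085,0.148,0.2],[0.085,0.148,0.2],[0.085,0.148,0.2],[0.085,0.148,0.2]], roll=[-0.299,-0.299,-0.299,-0.299,-0.299,-0.299,-0.299])

```text
time_s: 3.7
eef_pos: [0.5538, 0.4202, 0.101]
tcp_rot: [[-0.998, 0.058, 0.001], [0.058, 0.998, 0.0], [-0.001, 0.0, -1.0]]
contact_force: [0.4, -0.1, 0.5]
grip_width: 0.0855
finger_force: 0.0
```

```bash
cat > look.py <<'E'
import sys
from h import *
n,f=sys.argv[1:3];x0,x1,y0,y1=map(int,sys.argv[3:7])
im,d,p=cloud(n);save(f,im[y0:y1,x0:x1],600/(y1-y0) if (y1-y0)*800>(x1-x0)*600 else 800/(x1-x0))
E
python3 look.py side s1.png 60 500 130 400
python3 plan.py 551.8,421.2,41,176.9
```

```text
t 3.75 cur [553.6 420.4 100.9 176.7] q6 -54.9 F [ 0.2  0.2 -0.4] w 85.6 f 0.0
[np.float64(0.006), np.float64(0.002), np.float64(0.2)] roll -0.002 rows>=1.2 j6~-50
```

View pics/s1.png

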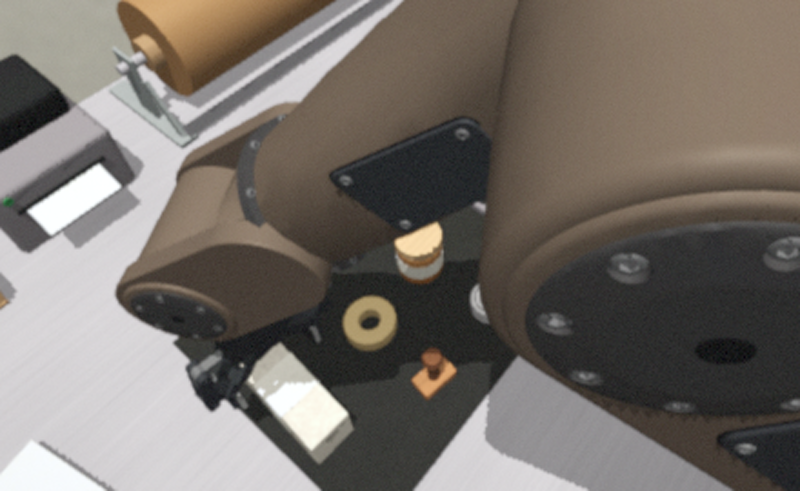

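The side crop shows the open gripper near the far end of the long carton, around (215,375), with the carton at (300,405). I'll check this by projection.

```bash
python3 - <<'E'
from h import *
i=camera_info("side");K=i["intrinsics"];W=i["world_to_cam"]
s=sense();R=np.array(s["tcp_rot"]);e=np.array(s["eef_pos"])
def pr(x):
    c=W@np.r_[x,1];u=K@[c[0]/-c[2],-c[1]/-c[2],1];return ((u[:2]-[60,130])*800/440).round()
for o in(0,.025):
  for y in(-.057,0,.057): print(o,y,pr(e+R@[0,y,o]))
print("carton",pr([.552,.421,.051]))
i=camera_info("top");print(e)
im,d,p=cloud("side")
m=(p[...,2]>.055)&(p[...,2]<.11)&(abs(p[...,0]-.552)<.12)&(abs(p[...,1]-.42)<.1)
q=p[m];print(len(q),q.min(0),q.max(0),np.median(q,0))
E
```

```text
0 -0.057 [320. 325.]
0 0 [277. 363.]
0 0.057 [231. 405.]
0.025 -0.057 [324. 336.]
0.025 0 [282. 373.]
0.025 0.057 [237. 414.]
carton [287. 384.]
[0.55362623 0.42041222 0.10089016]
74 [0.50296514 0.36655383 0.05522044] [0.5615252  0.47785266 0.10990534] [0.54626039 0.37977134 0.10109531]
```

Call:
drive_tool(offset=[[0.006,0.002,0.1],[0.006,0.002,0.15],[0.006,0.002,0.18],[0.006,0.002,0.2],[0.006,0.002,0.2],[0.006,0.002,0.2]], roll=[0,0,0,0,0,0])

```text
time_s: 4.4
eef_pos: [0.5518, 0.4218, 0.0408]
tcp_rot: [[-0.998, 0.055, 0.001], [0.055, 0.998, 0.0], [-0.001, 0.0, -1.0]]
contact_force: [0.4, -0.7, -0.0]
grip_width: 0.0855
finger_force: 0.0
```

Call:
drive_tool(offset=[[0,0,0],[0,0,0],[0,0,0],[0,0,0],[0,0,0],[0,0,0],[0,0,0],[0,0,0]], roll=[0,0,0,0,0,0,0,0], fingers=0.3, newtons=30)

```text
time_s: 5.2
eef_pos: [0.5517, 0.4217, 0.0409]
tcp_rot: [[-0.998, 0.055, 0.001], [0.055, 0.998, 0.0], [-0.001, 0.0, -1.0]]
contact_force: [-1.2, -0.4, 6.7]
grip_width: 0.0498
finger_force: 32.9
```

```bash
python3 plan.py
```

```text
t 5.2 cur [551.7 421.7  40.9 176.9] q6 -54.9 F [-1.2 -0.4  6.7] w 49.8 f 32.9
```

```bash
python3 plan.py 551.7,421.7,180,176.9 570,150,190,150 600,-120,190,110 613.3,-235.5,150,90 613.3,-235.5,60,90 613.3,-235.5,43.5,90
```

```text
t 5.2 cur [551.7 421.7  40.9 176.9] q6 -54.9 F [-1.2 -0.4  6.7] w 49.8 f 32.9
[np.float64(-0.0), np.float64(-0.0), np.float64(-0.464)] roll -0.001 rows>=2.8 j6~-50
[np.float64(-0.11), np.float64(-0.901), np.float64(-0.033)] roll 0.299 rows>=5.4 j6~-45
[np.float64(-0.537), np.float64(-0.729), np.float64(-0.0)] roll 0.444 rows>=5.4 j6~-31
[np.float64(-0.377), np.float64(-0.09), np.float64(0.133)] roll 0.222 rows>=2.5 j6~-21
[np.float64(0.0), np.float64(0.0), np.float64(0.3)] roll -0.0 rows>=1.8 j6~-21
[np.float64(0.0), np.float64(0.0), np.float64(0.055)] roll -0.0 rows>=0.3 j6~-21
```

Call:
drive_tool(offset=[[0,0,-0.03],[0,0,-0.08],[0,0,-0.16],[0,0,-0.26],[0,0,-0.36],[0,0,-0.44],[0,0,-0.464]], roll=[0,0,0,0,0,0,0])

```text
time_s: 5.9
eef_pos: [0.5521, 0.422, 0.1833]
tcp_rot: [[-0.998, 0.055, 0.004], [0.055, 0.998, 0.002], [-0.004, 0.003, -1.0]]
contact_force: [0.3, -0.1, -2.4]
grip_width: 0.0495
finger_force: 32.2
```

Call:
drive_tool(offset=[[-0.01,-0.08,0],[-0.03,-0.23,0],[-0.05,-0.39,-0.02],[-0.07,-0.55,-0.03],[-0.09,-0.71,-0.033],[-0.1,-0.83,-0.033],[-0.11,-0.901,-0.033],[-0.11,-0.901,-0.033]], roll=[0.04,0.08,0.13,0.18,0.23,0.27,0.299,0.299])

```text
time_s: 6.7
eef_pos: [0.5695, 0.1473, 0.1891]
tcp_rot: [[-0.863, 0.505, -0.001], [0.505, 0.863, -0.0], [0.001, -0.001, -1.0]]
contact_force: [0.3, 0.1, -2.0]
grip_width: 0.0496
finger_force: 32.1
```

Call:
drive_tool(offset=[[-0.05,-0.07,0],[-0.14,-0.19,0],[-0.23,-0.31,0],[-0.32,-0.43,0],[-0.41,-0.56,0],[-0.49,-0.66,0],[-0.537,-0.729,0],[-0.537,-0.729,0]], roll=[0.05,0.12,0.19,0.26,0.33,0.4,0.444,0.444])

```text
time_s: 7.5
eef_pos: [0.5997, -0.1223, 0.1889]
tcp_rot: [[-0.338, 0.941, -0.0], [0.941, 0.338, -0.0], [-0.0, -0.0, -1.0]]
contact_force: [-0.5, 1.7, -2.0]
grip_width: 0.0498
finger_force: 32.1
```

Call:
drive_tool(offset=[[-0.06,-0.02,0.02],[-0.18,-0.04,0.06],[-0.29,-0.07,0.1],[-0.36,-0.085,0.125],[-0.377,-0.09,0.133],[-0.377,-0.09,0.133],[-0.377,-0.09,0.133],[-0.377,-0.09,0.133]], roll=[0.05,0.11,0.17,0.21,0.222,0.222,0.222,0.222])

```text
time_s: 8.3
eef_pos: [0.613, -0.2342, 0.15]
tcp_rot: [[-0.003, 1.0, 0.0], [1.0, 0.003, -0.0], [-0.0, 0.0, -1.0]]
contact_force: [0.2, -0.2, -2.7]
grip_width: 0.0493
finger_force: 32.1
```

```bash
python3 plan.py 613.3,-235.5,60,90 613.3,-235.5,43.5,90;python3 - <<'E'
from h import *
for n in("top","side"):
    im,d,p=cloud(n);q=p*1000
    m=(abs(q[...,0]-613)<90)&(abs(q[...,1]+235)<90)&(q[...,2]>95)&(q[...,2]<190)&(im.min(-1)>120)
    k=q[m];print(n,len(k),k.min(0),k.max(0),np.median(k,0)) if m.sum()>20 else print(n,m.sum())
E
```

```text
t 8.3 cur [ 613.  -234.2  150.    90.2] q6 -26.8 F [ 0.2 -0.2 -2.7] w 49.3 f 32.1
[np.float64(-0.004), np.float64(0.001), np.float64(0.3)] roll 0.002 rows>=1.8 j6~-21
[np.float64(0.0), np.float64(0.0), np.float64(0.055)] roll -0.0 rows>=0.3 j6~-21
top 43 [ 608.52460099 -174.79539948  156.5697746 ] [ 636.16427436 -160.27336955  164.80393287] [ 625.57657591 -165.56841206  160.51604405]
side 633 [ 587.22772518 -308.09464222  115.44518215] [ 651.21238089 -155.12372016  165.15653684] [ 612.01216854 -182.52728676  159.92516507]
```

Call:
drive_tool(offset=[[-0.007,0.001,0.05],[-0.007,0.001,0.12],[-0.007,0.001,0.19],[-0.007,0.001,0.25],[-0.007,0.001,0.29],[-0.007,0.001,0.315],[-0.007,0.001,0.33],[-0.007,0.001,0.34],[-0.007,0.001,0.347],[-0.007,0.001,0.35]], roll=[0.002,0.002,0.002,0.002,0.002,0.002,0.002,0.002,0.002,0.002])

```text
time_s: 9.4
eef_pos: [0.6122, -0.2377, 0.0451]
tcp_rot: [[0.003, 1.0, -0.001], [1.0, -0.003, 0.0], [0.0, -0.001, -1.0]]
contact_force: [-10.7, 1.1, 6.1]
grip_width: 0.0496
finger_force: 34.5
```

Call:
drive_tool(offset=[[0,0,0.002],[0,0,0.004],[0,0,0.006],[0,0,0.006],[0,0,0.006]], roll=[0,0,0,0,0])

```text
time_s: 9.9
eef_pos: [0.6119, -0.2377, 0.0435]
tcp_rot: [[0.003, 1.0, -0.002], [1.0, -0.003, 0.0], [0.0, -0.002, -1.0]]
contact_force: [-11.9, -0.4, 4.5]
grip_width: 0.0498
finger_force: 35.5
```

```bash
python3 plan.py; python3 look.py top t2.png 300 480 110 270
```

```text
t 9.9 cur [ 611.9 -237.7   43.5   89.8] q6 -26.8 F [-11.9  -0.4   4.5] w 49.8 f 35.5
```

View pics/t2.png

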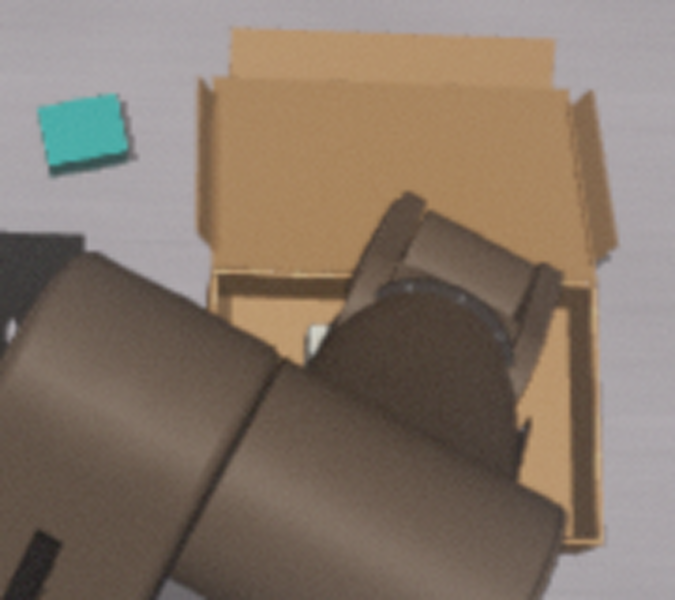

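The top crop shows the wrist over the far rim, around (450,280), with the carton end visible at (320,345). There is an unexplained -12 N sideways force, so I'll find the contact from the depth data.

```bash
python3 - <<'E'
from h import *
for n in("top","side"):
    im,d,p=cloud(n);q=p*1000;q0=np.load(n+"0.npz")["p"]*1000
    new=(q-q0)[...,2]>6
    m=new&(q[...,0]>560)&(q[...,0]<760)&(abs(q[...,1]+237)<80)&(q[...,2]<200)&(q[...,2]>20)
    for z in range(20,200,15):
        k=q[m&(q[...,2]>=z)&(q[...,2]<z+15)]
        if len(k)>5: print(n,z,len(k),k.min(0).round(),k.max(0).round())
    # lid profile from initial
    for x in range(665,760,10):
        k=q0[(abs(q0[...,0]-x)<5)&(abs(q0[...,1]+237)<60)];print(x,np.median(k[:,2]).round(1),end="; ")
    print()
E
```

```text
top 50 59 [ 611. -316.   50.] [ 759. -162.   65.]
top 65 13 [ 682. -298.   66.] [ 725. -161.   79.]
665 23.3; 675 78.7; 685 76.5; 695 72.8; 705 69.9; 715 65.6; 725 61.2; 735 57.1; 745 54.0; 755 50.1; 
side 20 105 [ 579. -230.   20.] [ 638. -160.   35.]
side 35 122 [ 573. -242.   35.] [ 649. -159.   49.]
side 50 430 [ 574. -307.   50.] [ 651. -160.   65.]
side 65 99 [ 561. -245.   65.] [ 683. -175.   80.]
side 80 100 [ 561. -249.   80.] [ 673. -217.   95.]
side 95 98 [ 560. -250.   95.] [ 677. -217.  110.]
side 110 155 [ 562. -247.  110.] [ 679. -214.  125.]
side 125 104 [ 562. -246.  125.] [ 676. -214.  140.]
side 140 63 [ 574. -244.  140.] [ 640. -198.  155.]
side 155 114 [ 575. -250.  155.] [ 644. -196.  170.]
side 170 122 [ 575. -246.  170.] [ 642. -197.  185.]
side 185 165 [ 575. -254.  185.] [ 647. -197.  200.]
665 5.1; 675 48.5; 685 76.9; 695 73.1; 705 69.8; 715 65.7; 725 61.7; 735 58.4; 745 54.0; 755 50.9;
```

The linkage spans about ±60 mm above the fingers, and its back leans on the far wall 57 mm away. The carton is already where it should be (x about 612), so I'll take off the preload, open only a few millimetres and lift.

Call:
drive_tool(offset=[[0,-0.003,0.001],[0,-0.006,0.003],[0,-0.006,0.004],[0,-0.006,0.004]], roll=[0,0,0,0])

```text
time_s: 10.45
eef_pos: [0.6114, -0.2378, 0.0419]
tcp_rot: [[0.003, 1.0, 0.001], [1.0, -0.003, -0.0], [-0.0, 0.001, -1.0]]
contact_force: [-3.2, -1.0, 1.9]
grip_width: 0.0495
finger_force: 36.0
```

Call:
drive_tool(offset=[[0,0,0],[0,0,0],[0,0,0],[0,0,0],[0,0,0]], roll=[0,0,0,0,0], fingers=0.63)

```text
time_s: 10.95
eef_pos: [0.6098, -0.2373, 0.0413]
tcp_rot: [[0.003, 1.0, -0.003], [1.0, -0.003, 0.001], [0.001, -0.003, -1.0]]
contact_force: [-11.3, 2.0, 1.5]
grip_width: 0.0543
finger_force: 0.0
```

Call:
drive_tool(offset=[[0,0,-0.02],[0,0,-0.05],[0,0,-0.09],[0,0,-0.15],[0,0,-0.25],[0,0,-0.35],[0,0,-0.45],[0,0,-0.55],[0,0,-0.6]], roll=[0,0,0,0,0,0,0,0,0])

```text
time_s: 11.85
eef_pos: [0.612, -0.2379, 0.2258]
tcp_rot: [[0.003, 1.0, 0.005], [1.0, -0.003, -0.002], [-0.002, 0.005, -1.0]]
contact_force: [0.1, -0.3, -0.9]
grip_width: 0.0538
finger_force: 0.0
```

```bash
python3 plan.py 590,30,180,90 556.8,196.7,140,90
```

```text
t 11.85 cur [ 612.  -237.9  225.8   89.8] q6 -26.8 F [ 0.1 -0.3 -0.9] w 53.8 f 0.0
[np.float64(0.893), np.float64(-0.076), np.float64(0.153)] roll -0.002 rows>=5.5 j6~3
[np.float64(0.556), np.float64(-0.111), np.float64(0.133)] roll -0.0 rows>=3.5 j6~19
```

Order from here: short carton before its tall neighbours, since the linkage needs the room, then jar and tall tin gripped diagonally, then the flat tin.

```bash
python3 plan.py 612,50,200,60 656,190.7,120,13.8 656,190.7,38,13.8
```

```text
t 11.85 cur [ 612.  -237.9  225.8   89.8] q6 -26.8 F [ 0.1 -0.3 -0.9] w 53.8 f 0.0
[np.float64(0.96), np.float64(-0.003), np.float64(0.086)] roll 0.331 rows>=5.8 j6~35
[np.float64(0.479), np.float64(-0.107), np.float64(0.267)] roll 0.513 rows>=5.4 j6~92
[np.float64(0.0), np.float64(0.0), np.float64(0.273)] roll -0.0 rows>=1.6 j6~92
```

Call:
drive_tool(offset=[[0.96,-0.003,0.086],[0.96,-0.003,0.086],[0.96,-0.003,0.086],[0.96,-0.003,0.086],[0.96,-0.003,0.086],[0.96,-0.003,0.086],[0.96,-0.003,0.086]], roll=[0.331,0.331,0.331,0.331,0.331,0.331,0.331], fingers=0.95)

```text
time_s: 12.55
eef_pos: [0.611, 0.055, 0.1966]
tcp_rot: [[0.495, 0.869, 0.001], [0.869, -0.495, 0.001], [0.001, 0.001, -1.0]]
contact_force: [-1.3, -0.9, -1.1]
grip_width: 0.0812
finger_force: 0.0
```

Call:
drive_tool(offset=[[0.479,-0.107,0.267],[0.479,-0.107,0.267],[0.479,-0.107,0.267],[0.479,-0.107,0.267],[0.479,-0.107,0.267],[0.479,-0.107,0.267],[0.479,-0.107,0.267],[0.479,-0.107,0.267],[0.479,-0.107,0.267]], roll=[0.513,0.513,0.513,0.513,0.513,0.513,0.513,0.513,0.513])

```text
time_s: 13.45
eef_pos: [0.6555, 0.1905, 0.1161]
tcp_rot: [[0.971, 0.241, 0.001], [0.241, -0.971, 0.0], [0.001, 0.0, -1.0]]
contact_force: [0.6, 0.3, 0.2]
grip_width: 0.0815
finger_force: 0.0
```

```bash
python3 plan.py 656,190.7,38,13.8; python3 - <<'E'
from h import *
import meas
for n in("top","side"):
    im,d,p=cloud(n);print(n);meas.blobs(p,.045,(.47,.66,-.38,-.09));meas.blobs(p,.012,(.4,.75,.1,.46))
E
```

```text
t 13.45 cur [655.5 190.5 116.1  13.9] q6 86.7 F [0.6 0.3 0.2] w 81.5 f 0.0
[np.float64(0.002), np.float64(-0.0), np.float64(0.26)] roll 0.001 rows>=1.6 j6~92
top
px [406. 206.] n 791 ztop 57.1 rect [array([ 609.5, -237.9]), array([148.1,  50.9]), np.float64(89.4)]
side
px [258. 232.] n 1478 ztop 194.6 rect [array([645.4, 192.1]), array([ 24.5, 139.8]), np.float64(5.8)]
px [290. 266.] n 801 ztop 74.7 rect [array([557.9, 198.7]), array([57.2, 59.4]), np.float64(39.8)]
px [227. 276.] n 766 ztop 79.3 rect [array([652.1, 307.7]), array([52.2, 53.1]), np.float64(67.2)]
px [330. 295.] n 399 ztop 28.0 rect [array([449.3, 189.2]), array([47.7, 48.5]), np.float64(36.4)]
px [263. 307.] n 562 ztop 24.2 rect [array([547.2, 303.2]), array([61.9, 62.1]), np.float64(19.4)]
px [298. 335.] n 365 ztop 68.7 rect [array([442.5, 304.8]), array([19.9, 19.6]), np.float64(75.0)]
```

Call:
drive_tool(offset=[[0.002,0,0.08],[0.002,0,0.16],[0.002,0,0.21],[0.002,0,0.24],[0.002,0,0.26],[0.002,0,0.26],[0.002,0,0.26]], roll=[0,0,0,0,0,0,0])

```text
time_s: 14.25
eef_pos: [0.6561, 0.191, 0.0382]
tcp_rot: [[0.971, 0.24, 0.001], [0.24, -0.971, 0.0], [0.001, 0.0, -1.0]]
contact_force: [-0.2, 0.1, -0.6]
grip_width: 0.0812
finger_force: 0.0
```

Call:
drive_tool(offset=[[0,0,0],[0,0,0],[0,0,0],[0,0,0],[0,0,0],[0,0,0],[0,0,0]], roll=[0,0,0,0,0,0,0], fingers=0.3, newtons=30)

```text
time_s: 14.95
eef_pos: [0.6561, 0.1911, 0.0384]
tcp_rot: [[0.971, 0.24, 0.001], [0.24, -0.971, 0.0], [0.001, 0.0, -1.0]]
contact_force: [-1.4, -0.9, 6.1]
grip_width: 0.0537
finger_force: 32.6
```

```bash
python3 plan.py 656,190.7,170,13.8 600,-50,180,8 526.3,-237.5,120,0 526.3,-237.5,45,0
```

```text
t 14.95 cur [656.1 191.1  38.4  13.9] q6 86.8 F [-1.4 -0.9  6.1] w 53.7 f 32.6
[np.float64(-0.001), np.float64(0.001), np.float64(-0.439)] roll 0.001 rows>=2.6 j6~92
[np.float64(-0.373), np.float64(0.735), np.float64(-0.033)] roll 0.064 rows>=4.9 j6~77
[np.float64(-0.33), np.float64(0.585), np.float64(0.2)] roll 0.089 rows>=4.2 j6~66
[np.float64(0.0), np.float64(0.0), np.float64(0.25)] roll -0.0 rows>=1.5 j6~66
```

Call:
drive_tool(offset=[[0,0,-0.03],[0,0,-0.08],[0,0,-0.16],[0,0,-0.26],[0,0,-0.36],[0,0,-0.42],[0,0,-0.439]], roll=[0,0,0,0,0,0,0])

```text
time_s: 15.65
eef_pos: [0.6564, 0.1911, 0.1727]
tcp_rot: [[0.971, 0.24, 0.004], [0.24, -0.971, 0.001], [0.004, 0.0, -1.0]]
contact_force: [0.8, 0.6, -0.4]
grip_width: 0.0532
finger_force: 31.8
```

Call:
drive_tool(offset=[[-0.04,0.07,-0.033],[-0.1,0.2,-0.033],[-0.17,0.34,-0.033],[-0.25,0.48,-0.033],[-0.31,0.61,-0.033],[-0.35,0.7,-0.033],[-0.373,0.735,-0.033],[-0.373,0.735,-0.033]], roll=[0.01,0.02,0.03,0.04,0.05,0.06,0.064,0.064])

```text
time_s: 16.45
eef_pos: [0.5995, -0.051, 0.179]
tcp_rot: [[0.99, 0.139, -0.001], [0.139, -0.99, 0.0], [-0.001, -0.0, -1.0]]
contact_force: [0.2, 0.4, -1.6]
grip_width: 0.053
finger_force: 31.9
```

Call:
drive_tool(offset=[[-0.04,0.07,0.02],[-0.11,0.19,0.06],[-0.18,0.32,0.11],[-0.25,0.44,0.15],[-0.3,0.53,0.18],[-0.33,0.585,0.2],[-0.33,0.585,0.2],[-0.33,0.585,0.2],[-0.33,0.585,0.2]], roll=[0.02,0.04,0.06,0.08,0.089,0.089,0.089,0.089,0.089])

```text
time_s: 17.35
eef_pos: [0.5274, -0.2362, 0.1195]
tcp_rot: [[1.0, 0.003, 0.0], [0.003, -1.0, -0.0], [0.0, 0.0, -1.0]]
contact_force: [0.2, -0.3, -0.7]
grip_width: 0.0533
finger_force: 31.9
```

```bash
python3 plan.py 526.3,-237.5,40,0; python3 - <<'E'
from h import *
for n in("top","side"):
    im,d,p=cloud(n);q=p*1000
    m=(abs(q[...,0]-526)<60)&(abs(q[...,1]+237)<60)&(q[...,2]>84)&(q[...,2]<125)&(im.min(-1)>110)
    k=q[m];print(n,len(k),k.min(0),k.max(0),np.median(k,0)) if m.sum()>20 else print(n,m.sum())
E
```

```text
t 17.35 cur [ 5.274e+02 -2.362e+02  1.195e+02  2.000e-01] q6 59.1 F [ 0.2 -0.3 -0.7] w 53.3 f 31.9
[np.float64(-0.004), np.float64(0.004), np.float64(0.265)] roll 0.002 rows>=1.6 j6~66
top 0
side 223 [ 492.879343   -267.04138699   84.82725787] [ 562.16040817 -204.62565863  124.39290776] [ 514.16292809 -230.67205883  120.13530544]
```

Call:
drive_tool(offset=[[0,0,0.05],[0,0,0.11],[0,0,0.17],[0,0,0.21],[0,0,0.235],[0,0,0.25],[0,0,0.258],[0,0,0.264],[0,0,0.267],[0,0,0.267]], roll=[0,0,0,0,0,0,0,0,0,0])

```text
time_s: 18.45
eef_pos: [0.5268, -0.2377, 0.0395]
tcp_rot: [[1.0, 0.001, 0.001], [0.001, -1.0, -0.0], [0.001, 0.0, -1.0]]
contact_force: [0.0, 0.1, -0.6]
grip_width: 0.0536
finger_force: 31.9
```

```bash
python3 plan.py
```

```text
t 18.45 cur [ 5.268e+02 -2.377e+02  3.950e+01  1.000e-01] q6 59.1 F [ 0.   0.1 -0.6] w 53.6 f 31.9
```

Almost down. I'll lower it until it touches.

Call:
drive_tool(offset=[[0,0,0.002],[0,0,0.004],[0,0,0.004],[0,0,0.004]], roll=[0,0,0,0])

```text
time_s: 18.85
eef_pos: [0.5268, -0.2377, 0.0394]
tcp_rot: [[1.0, 0.002, 0.001], [0.002, -1.0, -0.001], [0.001, 0.001, -1.0]]
contact_force: [-3.1, 0.6, 14.7]
grip_width: 0.0533
finger_force: 33.8
```

Call:
drive_tool(offset=[[0,0,-0.002],[0,0,-0.003],[0,0,-0.003],[0,0,-0.003],[0,0,-0.003],[0,0,-0.003]], roll=[0,0,0,0,0,0], fingers=0.8)

```text
time_s: 19.45
eef_pos: [0.5267, -0.2376, 0.0387]
tcp_rot: [[1.0, 0.002, -0.0], [0.002, -1.0, 0.0], [-0.0, -0.0, -1.0]]
contact_force: [-0.1, -0.2, 0.5]
grip_width: 0.0686
finger_force: 0.0
```

Call:
drive_tool(offset=[[0,0,-0.03],[0,0,-0.1],[0,0,-0.2],[0,0,-0.3],[0,0,-0.4],[0,0,-0.5],[0,0,-0.5],[0,0,-0.5]], roll=[0,0,0,0,0,0,0,0])

```text
time_s: 20.25
eef_pos: [0.5267, -0.2376, 0.1896]
tcp_rot: [[1.0, 0.002, 0.001], [0.002, -1.0, -0.001], [0.001, 0.001, -1.0]]
contact_force: [0.3, 0.3, -0.1]
grip_width: 0.0682
finger_force: 0.0
```

```bash
python3 plan.py 560,40,180,30 556.8,196.7,140,45 556.8,196.7,55,45
```

```text
t 20.25 cur [ 5.267e+02 -2.376e+02  1.896e+02  1.000e-01] q6 59.1 F [ 0.3  0.3 -0.1] w 68.2 f 0.0
[np.float64(0.113), np.float64(-0.925), np.float64(0.032)] roll -0.332 rows>=5.6 j6~64
[np.float64(0.252), np.float64(-0.458), np.float64(0.133)] roll -0.167 rows>=3.2 j6~64
[np.float64(0.0), np.float64(0.0), np.float64(0.283)] roll -0.0 rows>=1.7 j6~64
```

Call:
drive_tool(offset=[[0.113,-0.925,0.032],[0.113,-0.925,0.032],[0.113,-0.925,0.032],[0.113,-0.925,0.032],[0.113,-0.925,0.032],[0.113,-0.925,0.032],[0.113,-0.925,0.032]], roll=[-0.332,-0.332,-0.332,-0.332,-0.332,-0.332,-0.332], fingers=1)

```text
time_s: 20.95
eef_pos: [0.5596, 0.0433, 0.1779]
tcp_rot: [[0.864, 0.503, -0.002], [0.503, -0.864, 0.0], [-0.002, -0.001, -1.0]]
contact_force: [-0.2, -0.6, -0.9]
grip_width: 0.0852
finger_force: 0.0
```

Call:
drive_tool(offset=[[0.252,-0.458,0.133],[0.252,-0.458,0.133],[0.252,-0.458,0.133],[0.252,-0.458,0.133],[0.252,-0.458,0.133],[0.252,-0.458,0.133]], roll=[-0.167,-0.167,-0.167,-0.167,-0.167,-0.167])

```text
time_s: 21.55
eef_pos: [0.557, 0.1955, 0.139]
tcp_rot: [[0.707, 0.707, -0.001], [0.707, -0.707, -0.001], [-0.001, -0.0, -1.0]]
contact_force: [0.4, -0.2, -0.3]
grip_width: 0.0856
finger_force: 0.0
```

Call:
drive_tool(offset=[[0,0,0.06],[0,0,0.14],[0,0,0.21],[0,0,0.26],[0,0,0.283],[0,0,0.283],[0,0,0.283]], roll=[0,0,0,0,0,0,0])

```text
time_s: 22.25
eef_pos: [0.5574, 0.1964, 0.055]
tcp_rot: [[0.707, 0.707, 0.001], [0.707, -0.707, 0.0], [0.001, 0.001, -1.0]]
contact_force: [-0.7, -0.9, -0.0]
grip_width: 0.0854
finger_force: 0.0
```

```bash
python3 plan.py 556.8,196.7,55,45
```

```text
t 22.25 cur [557.4 196.4  55.   45. ] q6 58.0 F [-0.7 -0.9 -0. ] w 85.4 f 0.0
[np.float64(-0.001), np.float64(-0.002), np.float64(0.0)] roll -0.0 rows>=0.0 j6~64
```

Call:
drive_tool(offset=[[0,0,0],[0,0,0],[0,0,0],[0,0,0],[0,0,0],[0,0,0],[0,0,0]], roll=[0,0,0,0,0,0,0], fingers=0.4, newtons=40)

```text
time_s: 22.95
eef_pos: [0.5574, 0.1967, 0.0555]
tcp_rot: [[0.707, 0.707, 0.002], [0.707, -0.707, 0.0], [0.001, 0.001, -1.0]]
contact_force: [-1.2, -2.3, 6.1]
grip_width: 0.0594
finger_force: 42.2
```

Call:
drive_tool(offset=[[0,0,-0.03],[0,0,-0.08],[0,0,-0.16],[0,0,-0.26],[0,0,-0.36],[0,0,-0.44],[0,0,-0.48],[0,0,-0.48]], roll=[0,0,0,0,0,0,0,0])

```text
time_s: 23.75
eef_pos: [0.5573, 0.1969, 0.2003]
tcp_rot: [[0.707, 0.707, 0.003], [0.707, -0.707, 0.001], [0.002, 0.002, -1.0]]
contact_force: [-0.3, -0.3, -4.7]
grip_width: 0.059
finger_force: 44.4
```

```bash
python3 plan.py 550,-60,200,45 526.3,-147.5,160,45 526.3,-147.5,57,45
```

```text
t 23.75 cur [557.3 196.9 200.3  45. ] q6 58.1 F [-0.3 -0.3 -4.7] w 59.0 f 44.4
[np.float64(-0.623), np.float64(0.588), np.float64(0.001)] roll 0.0 rows>=5.1 j6~39
[np.float64(-0.262), np.float64(0.15), np.float64(0.133)] roll -0.0 rows>=2.0 j6~29
[np.float64(0.0), np.float64(0.0), np.float64(0.343)] roll -0.0 rows>=2.1 j6~29
```

Call:
drive_tool(offset=[[-0.05,0.05,0],[-0.15,0.14,0],[-0.27,0.25,0],[-0.39,0.37,0],[-0.5,0.47,0],[-0.58,0.55,0],[-0.623,0.588,0],[-0.623,0.588,0]], roll=[0,0,0,0,0,0,0,0])

```text
time_s: 24.55
eef_pos: [0.549, -0.0622, 0.1971]
tcp_rot: [[0.709, 0.705, -0.002], [0.705, -0.709, 0.0], [-0.001, -0.002, -1.0]]
contact_force: [0.4, 0.1, -4.4]
grip_width: 0.0597
finger_force: 44.5
```

Call:
drive_tool(offset=[[-0.04,0.02,0.02],[-0.1,0.06,0.05],[-0.17,0.1,0.09],[-0.23,0.13,0.12],[-0.262,0.15,0.133],[-0.262,0.15,0.133],[-0.262,0.15,0.133]], roll=[0,0,0,0,0,0,0])

```text
time_s: 25.25
eef_pos: [0.526, -0.147, 0.1585]
tcp_rot: [[0.707, 0.707, -0.0], [0.707, -0.707, 0.0], [0.0, -0.0, -1.0]]
contact_force: [0.2, -0.0, -3.7]
grip_width: 0.0593
finger_force: 44.4
```

Call:
drive_tool(offset=[[0,0,0.06],[0,0,0.13],[0,0,0.2],[0,0,0.26],[0,0,0.3],[0,0,0.32],[0,0,0.33],[0,0,0.336],[0,0,0.34],[0,0,0.34]], roll=[0,0,0,0,0,0,0,0,0,0])

```text
time_s: 26.25
eef_pos: [0.526, -0.1476, 0.0569]
tcp_rot: [[0.707, 0.707, 0.001], [0.707, -0.707, -0.0], [0.0, 0.001, -1.0]]
contact_force: [0.3, -0.0, -4.6]
grip_width: 0.0589
finger_force: 44.4
```

```bash
python3 plan.py  526.3,-147.5,56.5,45
```

```text
t 26.25 cur [ 526.  -147.6   56.9   45. ] q6 22.4 F [ 0.3 -0.  -4.6] w 58.9 f 44.4
[np.float64(0.001), np.float64(0.0), np.float64(0.001)] roll -0.0 rows>=0.0 j6~29
```

Call:
drive_tool(offset=[[0,0,0.001],[0,0,0.002],[0,0,0.003],[0,0,0.003]], roll=[0,0,0,0])

```text
time_s: 26.65
eef_pos: [0.526, -0.1477, 0.0565]
tcp_rot: [[0.707, 0.707, 0.001], [0.707, -0.707, -0.0], [0.0, 0.001, -1.0]]
contact_force: [-2.7, 0.2, 6.7]
grip_width: 0.0591
finger_force: 45.4
```

Call:
drive_tool(offset=[[0,0,0],[0,0,0],[0,0,0],[0,0,0],[0,0,0],[0,0,0]], roll=[0,0,0,0,0,0], fingers=0.86)

```text
time_s: 27.25
eef_pos: [0.5258, -0.1476, 0.0555]
tcp_rot: [[0.707, 0.707, -0.0], [0.707, -0.707, -0.0], [-0.0, 0.0, -1.0]]
contact_force: [0.1, 0.7, -0.4]
grip_width: 0.0735
finger_force: 0.0
```

Call:
drive_tool(offset=[[0,0,-0.02],[0,0,-0.06],[0,0,-0.12],[0,0,-0.2],[0,0,-0.3],[0,0,-0.4],[0,0,-0.5],[0,0,-0.5],[0,0,-0.5]], roll=[0,0,0,0,0,0,0,0,0])

```text
time_s: 28.15
eef_pos: [0.5258, -0.1475, 0.2067]
tcp_rot: [[0.707, 0.707, 0.002], [0.707, -0.707, -0.001], [0.001, 0.002, -1.0]]
contact_force: [0.8, -0.5, -0.2]
grip_width: 0.0734
finger_force: 0.0
```

```bash
python3 plan.py 600,110,200,45 651.4,305.9,150,45 651.4,305.9,58,45
```

```text
t 28.15 cur [ 525.8 -147.5  206.7   45. ] q6 22.4 F [ 0.8 -0.5 -0.2] w 73.4 f 0.0
[np.float64(0.782), np.float64(-0.432), np.float64(0.022)] roll -0.0 rows>=5.4 j6~55
[np.float64(0.583), np.float64(-0.341), np.float64(0.167)] roll -0.0 rows>=4.2 j6~70
[np.float64(0.0), np.float64(0.0), np.float64(0.307)] roll -0.0 rows>=1.8 j6~70
```

Call:
drive_tool(offset=[[0.782,-0.432,0.022],[0.782,-0.432,0.022],[0.782,-0.432,0.022],[0.782,-0.432,0.022],[0.782,-0.432,0.022],[0.782,-0.432,0.022],[0.782,-0.432,0.022]], roll=[0,0,0,0,0,0,0], fingers=0.95)

```text
time_s: 28.85
eef_pos: [0.5998, 0.1121, 0.1977]
tcp_rot: [[0.705, 0.709, -0.002], [0.709, -0.705, -0.0], [-0.001, -0.001, -1.0]]
contact_force: [-1.1, -0.2, -0.8]
grip_width: 0.081
finger_force: 0.0
```

Call:
drive_tool(offset=[[0.583,-0.341,0.167],[0.583,-0.341,0.167],[0.583,-0.341,0.167],[0.583,-0.341,0.167],[0.583,-0.341,0.167],[0.583,-0.341,0.167],[0.583,-0.341,0.167]], roll=[0,0,0,0,0,0,0])

```text
time_s: 29.55
eef_pos: [0.6514, 0.304, 0.1487]
tcp_rot: [[0.708, 0.706, -0.001], [0.706, -0.708, -0.001], [-0.001, -0.0, -1.0]]
contact_force: [0.6, -0.6, 0.1]
grip_width: 0.0813
finger_force: 0.0
```

```bash
python3 plan.py 651.4,305.9,58,45; python3 - <<'E'
from h import *
import meas
im,d,p=cloud("top");meas.blobs(p,.033,(.47,.66,-.38,-.09))
E
```

```text
t 29.55 cur [651.4 304.  148.7  44.9] q6 64.8 F [ 0.6 -0.6  0.1] w 81.3 f 0.0
[np.float64(0.004), np.float64(-0.004), np.float64(0.302)] roll -0.001 rows>=1.8 j6~70
px [406. 206.] n 826 ztop 57.4 rect [array([ 608.8, -238. ]), array([148.4,  51.5]), np.float64(88.8)]
px [377. 232.] n 349 ztop 79.0 rect [array([ 524.7, -148. ]), array([56.3, 57.7]), np.float64(36.7)]
px [406. 233.] n 409 ztop 45.6 rect [array([ 525.3, -237.9]), array([69.4, 53.4]), np.float64(0.6)]
```

Call:
drive_tool(offset=[[0,0,0.06],[0,0,0.14],[0,0,0.21],[0,0,0.27],[0,0,0.302],[0,0,0.302],[0,0,0.302]], roll=[0,0,0,0,0,0,0])

```text
time_s: 30.3
eef_pos: [0.6518, 0.3058, 0.059]
tcp_rot: [[0.707, 0.707, 0.001], [0.707, -0.707, 0.0], [0.001, 0.0, -1.0]]
contact_force: [-0.5, 0.1, 0.8]
grip_width: 0.0811
finger_force: 0.0
```

Call:
drive_tool(offset=[[0,0,0],[0,0,0],[0,0,0],[0,0,0],[0,0,0],[0,0,0],[0,0,0]], roll=[0,0,0,0,0,0,0], fingers=0.4, newtons=35)

```text
time_s: 31.0
eef_pos: [0.6517, 0.3062, 0.0594]
tcp_rot: [[0.707, 0.707, 0.001], [0.707, -0.707, 0.0], [0.001, 0.001, -1.0]]
contact_force: [-0.6, -0.3, 6.1]
grip_width: 0.0531
finger_force: 36.5
```

Call:
drive_tool(offset=[[0,0,-0.03],[0,0,-0.08],[0,0,-0.16],[0,0,-0.26],[0,0,-0.36],[0,0,-0.44],[0,0,-0.48],[0,0,-0.48]], roll=[0,0,0,0,0,0,0,0])

```text
time_s: 31.8
eef_pos: [0.6518, 0.3062, 0.2046]
tcp_rot: [[0.707, 0.707, 0.003], [0.707, -0.707, 0.001], [0.003, 0.001, -1.0]]
contact_force: [-0.6, -0.4, -2.2]
grip_width: 0.0533
finger_force: 37.3
```

```bash
python3 plan.py 620,60,210,45 570,-190,210,45 526.3,-325.5,165,45 526.3,-325.5,60,45
```

```text
t 31.8 cur [651.8 306.2 204.6  45. ] q6 64.9 F [-0.6 -0.4 -2.2] w 53.3 f 37.3
[np.float64(-0.655), np.float64(0.505), np.float64(-0.018)] roll 0.0 rows>=5.0 j6~51
[np.float64(-0.707), np.float64(0.471), np.float64(-0.0)] roll -0.0 rows>=5.1 j6~27
[np.float64(-0.422), np.float64(0.216), np.float64(0.15)] roll -0.0 rows>=3.0 j6~13
[np.float64(0.0), np.float64(0.0), np.float64(0.35)] roll -0.0 rows>=2.1 j6~13
```

Call:
drive_tool(offset=[[-0.06,0.05,0],[-0.17,0.13,0],[-0.3,0.23,0],[-0.42,0.33,0],[-0.54,0.42,-0.01],[-0.62,0.48,-0.018],[-0.655,0.505,-0.018]], roll=[0,0,0,0,0,0,0])

```text
time_s: 32.5
eef_pos: [0.6189, 0.0573, 0.2068]
tcp_rot: [[0.709, 0.705, -0.002], [0.705, -0.709, -0.0], [-0.001, -0.001, -1.0]]
contact_force: [0.3, 0.5, -2.0]
grip_width: 0.053
finger_force: 37.3
```

Call:
drive_tool(offset=[[-0.08,0.05,0],[-0.2,0.13,0],[-0.33,0.22,0],[-0.46,0.31,0],[-0.58,0.39,0],[-0.67,0.45,0],[-0.707,0.471,0]], roll=[0,0,0,0,0,0,0])

```text
time_s: 33.2
eef_pos: [0.5689, -0.1921, 0.2067]
tcp_rot: [[0.709, 0.706, -0.001], [0.706, -0.709, 0.0], [-0.001, -0.001, -1.0]]
contact_force: [0.7, 0.7, -2.8]
grip_width: 0.0532
finger_force: 37.4
```

Call:
drive_tool(offset=[[-0.06,0.03,0.02],[-0.16,0.08,0.06],[-0.27,0.14,0.1],[-0.36,0.19,0.13],[-0.41,0.21,0.145],[-0.422,0.216,0.15],[-0.422,0.216,0.15],[-0.422,0.216,0.15]], roll=[0,0,0,0,0,0,0,0])

```text
time_s: 34.0
eef_pos: [0.5264, -0.324, 0.163]
tcp_rot: [[0.706, 0.708, 0.0], [0.708, -0.706, 0.0], [0.0, 0.0, -1.0]]
contact_force: [-0.5, -0.0, -1.5]
grip_width: 0.053
finger_force: 37.3
```

```bash
python3 plan.py 526.3,-325.5,61,45
```

```text
t 34.0 cur [ 526.4 -324.   163.    45.1] q6 7.2 F [-0.5 -0.  -1.5] w 53.0 f 37.3
[np.float64(-0.004), np.float64(0.003), np.float64(0.34)] roll 0.001 rows>=2.0 j6~13
```

Call:
drive_tool(offset=[[0,0,0.06],[0,0,0.13],[0,0,0.2],[0,0,0.26],[0,0,0.3],[0,0,0.32],[0,0,0.328],[0,0,0.334],[0,0,0.338],[0,0,0.338]], roll=[0,0,0,0,0,0,0,0,0,0])

```text
time_s: 35.0
eef_pos: [0.5259, -0.3254, 0.0617]
tcp_rot: [[0.707, 0.707, 0.0], [0.707, -0.707, -0.0], [0.0, 0.001, -1.0]]
contact_force: [-0.3, -1.1, -2.4]
grip_width: 0.0531
finger_force: 37.4
```

Call:
drive_tool(offset=[[0,0,0.001],[0,0,0.002],[0,0,0.003],[0,0,0.003]], roll=[0,0,0,0])

```text
time_s: 35.4
eef_pos: [0.5258, -0.3254, 0.0605]
tcp_rot: [[0.707, 0.707, 0.0], [0.707, -0.707, -0.0], [-0.0, 0.0, -1.0]]
contact_force: [0.1, -0.4, -1.3]
grip_width: 0.0529
finger_force: 37.4
```

Call:
drive_tool(offset=[[0,0,0.001],[0,0,0.002],[0,0,0.003],[0,0,0.003]], roll=[0,0,0,0])

```text
time_s: 35.8
eef_pos: [0.5259, -0.3254, 0.0604]
tcp_rot: [[0.707, 0.707, 0.0], [0.707, -0.707, -0.0], [-0.0, 0.001, -1.0]]
contact_force: [-3.3, 2.1, 8.5]
grip_width: 0.0531
finger_force: 38.3
```

Call:
drive_tool(offset=[[0,0,0],[0,0,0],[0,0,0],[0,0,0],[0,0,0],[0,0,0]], roll=[0,0,0,0,0,0], fingers=0.8)

```text
time_s: 36.4
eef_pos: [0.5258, -0.3253, 0.0594]
tcp_rot: [[0.707, 0.707, -0.0], [0.707, -0.707, -0.0], [-0.0, -0.0, -1.0]]
contact_force: [0.2, -0.8, -0.5]
grip_width: 0.0681
finger_force: 0.0
```

Call:
drive_tool(offset=[[0,0,-0.02],[0,0,-0.06],[0,0,-0.12],[0,0,-0.2],[0,0,-0.3],[0,0,-0.4],[0,0,-0.5],[0,0,-0.5],[0,0,-0.5]], roll=[0,0,0,0,0,0,0,0,0])

```text
time_s: 37.3
eef_pos: [0.5258, -0.3253, 0.2107]
tcp_rot: [[0.707, 0.707, 0.001], [0.707, -0.707, -0.001], [0.0, 0.002, -1.0]]
contact_force: [-0.6, 0.4, 0.2]
grip_width: 0.0685
finger_force: 0.0
```

```bash
python3 plan.py 520,-60,200,20 448.2,188.2,100,0 448.2,188.2,36,0
```

```text
t 37.3 cur [ 525.8 -325.3  210.7   45. ] q6 7.1 F [-0.6  0.4  0.2] w 68.5 f 0.0
[np.float64(0.612), np.float64(-0.639), np.float64(0.036)] roll 0.278 rows>=5.3 j6~63
[np.float64(0.058), np.float64(-0.859), np.float64(0.333)] roll 0.222 rows>=5.5 j6~113
[np.float64(0.0), np.float64(0.0), np.float64(0.213)] roll -0.0 rows>=1.3 j6~113
```

Call:
drive_tool(offset=[[0.612,-0.639,0.036],[0.612,-0.639,0.036],[0.612,-0.639,0.036],[0.612,-0.639,0.036],[0.612,-0.639,0.036],[0.612,-0.639,0.036],[0.612,-0.639,0.036]], roll=[0.278,0.278,0.278,0.278,0.278,0.278,0.278])

```text
time_s: 38.0
eef_pos: [0.5196, -0.0579, 0.198]
tcp_rot: [[0.939, 0.345, -0.002], [0.345, -0.939, 0.0], [-0.001, -0.001, -1.0]]
contact_force: [0.7, 0.1, -0.6]
grip_width: 0.0684
finger_force: 0.0
```

Call:
drive_tool(offset=[[0.058,-0.859,0.333],[0.058,-0.859,0.333],[0.058,-0.859,0.333],[0.058,-0.859,0.333],[0.058,-0.859,0.333],[0.058,-0.859,0.333],[0.058,-0.859,0.333],[0.058,-0.859,0.333]], roll=[0.222,0.222,0.222,0.222,0.222,0.222,0.222,0.222])

```text
time_s: 38.8
eef_pos: [0.4487, 0.1876, 0.0983]
tcp_rot: [[1.0, 0.001, -0.001], [0.001, -1.0, -0.0], [-0.001, 0.0, -1.0]]
contact_force: [-0.2, -0.2, -0.1]
grip_width: 0.0679
finger_force: 0.0
```

```bash
python3 plan.py 448.2,188.2,33,0; python3 - <<'E'
from h import *
import meas
im,d,p=cloud("top");meas.blobs(p,.033,(.47,.66,-.38,-.09))
E
```

```text
t 38.8 cur [448.7 187.6  98.3   0. ] q6 104.9 F [-0.2 -0.2 -0.1] w 67.9 f 0.0
[np.float64(-0.002), np.float64(-0.002), np.float64(0.218)] roll 0.0 rows>=1.3 j6~113
px [406. 206.] n 831 ztop 57.3 rect [array([ 609.1, -237.9]), array([148.9,  51.2]), np.float64(88.5)]
px [377. 231.] n 341 ztop 78.9 rect [array([ 522.9, -148.2]), array([56.5, 57.6]), np.float64(72.8)]
px [405. 233.] n 411 ztop 45.8 rect [array([ 525.6, -238.1]), array([52.7, 69. ]), np.float64(89.5)]
px [435. 233.] n 318 ztop 82.7 rect [array([ 524. , -325.6]), array([50.1, 51.5]), np.float64(27.9)]
```

Call:
drive_tool(offset=[[-0.002,-0.002,0.06],[-0.002,-0.002,0.12],[-0.002,-0.002,0.17],[-0.002,-0.002,0.2],[-0.002,-0.002,0.21],[-0.002,-0.002,0.216],[-0.002,-0.002,0.216]], roll=[0,0,0,0,0,0,0])

```text
time_s: 39.55
eef_pos: [0.4481, 0.1885, 0.0343]
tcp_rot: [[1.0, -0.0, 0.001], [-0.0, -1.0, 0.0], [0.001, -0.0, -1.0]]
contact_force: [0.3, -0.3, -0.4]
grip_width: 0.0685
finger_force: 0.0
```

Call:
drive_tool(offset=[[0,0,0],[0,0,0],[0,0,0],[0,0,0],[0,0,0],[0,0,0]], roll=[0,0,0,0,0,0], fingers=0.4, newtons=25)

```text
time_s: 40.15
eef_pos: [0.448, 0.1888, 0.0346]
tcp_rot: [[1.0, 0.0, 0.001], [0.0, -1.0, 0.0], [0.001, -0.0, -1.0]]
contact_force: [-1.0, -1.2, 4.7]
grip_width: 0.0485
finger_force: 25.1
```

Call:
drive_tool(offset=[[0,0,-0.02],[0,0,-0.06],[0,0,-0.14],[0,0,-0.24],[0,0,-0.34],[0,0,-0.44],[0,0,-0.5],[0,0,-0.5]], roll=[0,0,0,0,0,0,0,0])

```text
time_s: 40.95
eef_pos: [0.4484, 0.1891, 0.1871]
tcp_rot: [[1.0, 0.0, 0.005], [0.0, -1.0, 0.001], [0.005, -0.001, -1.0]]
contact_force: [0.4, 0.8, 0.1]
grip_width: 0.0484
finger_force: 26.4
```

```bash
python3 plan.py 530,-20,190,0 610.3,-236.2,150,0 610.3,-236.2,90,0
```

```text
t 40.95 cur [448.4 189.1 187.1   0. ] q6 105.1 F [0.4 0.8 0.1] w 48.4 f 26.4
[np.float64(0.272), np.float64(0.697), np.float64(-0.01)] roll 0.0 rows>=4.5 j6~88
[np.float64(0.268), np.float64(0.721), np.float64(0.133)] roll -0.0 rows>=4.7 j6~69
[np.float64(0.0), np.float64(0.0), np.float64(0.2)] roll -0.0 rows>=1.2 j6~69
```

Call:
drive_tool(offset=[[0.03,0.07,0],[0.08,0.2,0],[0.13,0.34,-0.01],[0.18,0.47,-0.01],[0.23,0.59,-0.01],[0.26,0.67,-0.01],[0.272,0.697,-0.01]], roll=[0,0,0,0,0,0,0])

```text
time_s: 41.65
eef_pos: [0.5297, -0.0224, 0.1865]
tcp_rot: [[1.0, -0.002, -0.001], [-0.002, -1.0, -0.0], [-0.001, 0.0, -1.0]]
contact_force: [-0.1, -0.2, -0.8]
grip_width: 0.0482
finger_force: 26.4
```

Call:
drive_tool(offset=[[0.03,0.07,0.01],[0.08,0.2,0.03],[0.13,0.34,0.06],[0.18,0.48,0.09],[0.22,0.6,0.11],[0.26,0.69,0.125],[0.268,0.721,0.133],[0.268,0.721,0.133],[0.268,0.721,0.133]], roll=[0,0,0,0,0,0,0,0,0])

```text
time_s: 42.55
eef_pos: [0.6094, -0.2352, 0.1469]
tcp_rot: [[1.0, 0.001, -0.001], [0.001, -1.0, 0.001], [-0.001, -0.001, -1.0]]
contact_force: [-0.5, 0.5, -0.4]
grip_width: 0.0484
finger_force: 26.4
```

Call:
drive_tool(offset=[[0,0,0.04],[0,0,0.09],[0,0,0.14],[0,0,0.17],[0,0,0.19],[0,0,0.2],[0,0,0.208],[0,0,0.208],[0,0,0.208]], roll=[0,0,0,0,0,0,0,0,0])

```text
time_s: 43.45
eef_pos: [0.6099, -0.2367, 0.0851]
tcp_rot: [[1.0, -0.0, 0.001], [-0.0, -1.0, -0.0], [0.001, 0.0, -1.0]]
contact_force: [0.2, -0.6, -0.0]
grip_width: 0.0488
finger_force: 26.4
```

```bash
python3 plan.py 610.3,-236.2,84,0; python3 look.py side s3.png 260 500 60 240;  python3 - <<'E'
from h import *
for n in("top","side"):
    im,d,p=cloud(n);q=p*1000
    m=(abs(q[...,0]-610)<45)&(abs(q[...,1]+237)<90)&(q[...,2]>42)&(q[...,2]<95)&(im.min(-1)>110)
    k=q[m];print(n,len(k))
    if len(k)>20:
        for lo,hi in((45,61),(70,90)):
            t=k[(k[:,2]>lo)&(k[:,2]<hi)]
            if len(t)>5:print(lo,len(t),t.min(0).round(1),t.max(0).round(1))
E
```

```text
t 43.45 cur [ 609.9 -236.7   85.1   -0. ] q6 63.0 F [ 0.2 -0.6 -0. ] w 48.8 f 26.4
[np.float64(0.001), np.float64(-0.002), np.float64(0.004)] roll -0.0 rows>=0.0 j6~69
top 28
45 26 [ 611.8 -179.4   45.1] [ 634.8 -164.    59.7]
side 521
45 389 [ 585.2 -312.    45.1] [ 637.6 -159.7   60.8]
70 94 [ 585.1 -264.4   70.2] [ 621.5 -200.7   86.1]
```

View pics/s3.png

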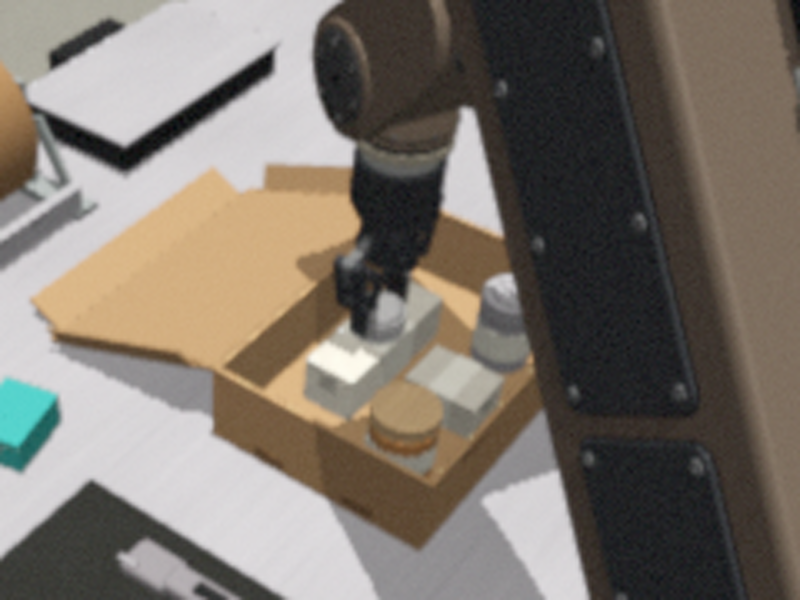

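The side crop shows the flat tin held centrally over the long carton at (385,318). The jar (405,420), short carton (455,390) and tall tin (500,325) stand upright. Next I lower the tin to contact.

Call:
drive_tool(offset=[[0,0,0.002],[0,0,0.004],[0,0,0.006],[0,0,0.006],[0,0,0.006]], roll=[0,0,0,0,0])

```text
time_s: 44.1
eef_pos: [0.6099, -0.2367, 0.0837]
tcp_rot: [[1.0, 0.0, 0.0], [0.0, -1.0, -0.0], [0.0, 0.0, -1.0]]
contact_force: [-1.9, -0.0, 7.8]
grip_width: 0.0486
finger_force: 27.0
```

Call:
drive_tool(offset=[[0,0,-0.001],[0,0,-0.001],[0,0,-0.001],[0,0,-0.001],[0,0,-0.001],[0,0,-0.001]], roll=[0,0,0,0,0,0], fingers=0.7)

```text
time_s: 44.7
eef_pos: [0.6098, -0.2366, 0.0831]
tcp_rot: [[1.0, 0.0, -0.0], [0.0, -1.0, -0.0], [-0.0, 0.0, -1.0]]
contact_force: [-1.2, 0.6, 0.0]
grip_width: 0.06
finger_force: 0.0
```

Call:
drive_tool(offset=[[0,0,-0.02],[0,0,-0.06],[0,0,-0.12],[0,0,-0.2],[0,0,-0.3],[0,0,-0.4],[0,0,-0.5],[0,0,-0.5]], roll=[0,0,0,0,0,0,0,0])

```text
time_s: 45.5
eef_pos: [0.6109, -0.2371, 0.2387]
tcp_rot: [[1.0, 0.0, 0.007], [0.0, -1.0, -0.004], [0.007, 0.004, -1.0]]
contact_force: [-0.2, -0.5, -1.5]
grip_width: 0.0598
finger_force: 0.0
```

Call:
drive_tool(offset=[[-0.2,-0.9,0],[-0.2,-0.9,0],[-0.2,-0.9,0],[-0.2,-0.9,0],[-0.2,-0.9,0],[-0.2,-0.9,0],[-0.2,-0.9,0],[-0.2,-0.9,0]], roll=[0,0,0,0,0,0,0,0])

```text
time_s: 46.3
eef_pos: [0.5498, 0.0337, 0.2334]
tcp_rot: [[1.0, 0.001, 0.0], [0.001, -1.0, -0.0], [0.0, 0.0, -1.0]]
contact_force: [1.1, 0.3, 0.2]
grip_width: 0.0603
finger_force: 0.0
```

Call:
drive_tool(offset=[[0,-0.6,0],[0,-0.6,0],[0,-0.6,0],[0,-0.6,0],[0,-0.6,0],[0,-0.6,0],[0,-0.6,0],[0,-0.6,0]], roll=[0,0,0,0,0,0,0,0])

```text
time_s: 47.1
eef_pos: [0.5502, 0.2119, 0.2332]
tcp_rot: [[1.0, -0.002, -0.0], [-0.002, -1.0, -0.0], [-0.0, 0.0, -1.0]]
contact_force: [0.1, 0.5, -0.4]
grip_width: 0.0598
finger_force: 0.0
```

```bash
python3 plan.py; python3 look.py top t4.png 160 500 110 290; python3 - <<'E'
from h import *
import meas
for n in("top","side"):
    im,d,p=cloud(n);print(n);q=p*1000
    meas.blobs(p,.033,(.47,.66,-.38,-.09));meas.blobs(p,.064,(.58,.65,-.28,-.19));meas.blobs(p,.012,(.4,.7,.04,.46))
E
```

```text
t 47.1 cur [ 5.502e+02  2.119e+02  2.332e+02 -1.000e-01] q6 104.8 F [ 0.1  0.5 -0.4] w 59.8 f 0.0
top
px [406. 206.] n 840 ztop 77.4 rect [array([ 607.4, -236. ]), array([47.3, 46.2]), np.float64(3.7)]
px [377. 232.] n 350 ztop 79.0 rect [array([ 523.8, -148.2]), array([56. , 57.4]), np.float64(20.2)]
px [406. 233.] n 410 ztop 45.9 rect [array([ 525.2, -238. ]), array([53.2, 69.8]), np.float64(90.0)]
px [435. 233.] n 317 ztop 83.4 rect [array([ 524.3, -325.3]), array([51. , 49.5]), np.float64(80.0)]
px [407. 204.] n 212 ztop 79.2 rect [array([ 607.3, -235.9]), array([47.3, 46.1]), np.float64(2.5)]
px [306. 219.] n 405 ztop 24.3 rect [array([563.4,  69.8]), array([151.2,  28.7]), np.float64(2.4)]
side
px [372. 161.] n 740 ztop 75.9 rect [array([ 610.3, -233.9]), array([44.5, 48.5]), np.float64(34.0)]
px [412. 154.] n 374 ztop 80.5 rect [array([ 526.7, -322.6]), array([50.7, 54.1]), np.float64(29.3)]
px [388. 181.] n 799 ztop 75.7 rect [array([ 526.7, -144.7]), array([57.2, 57. ]), np.float64(30.0)]
px [373. 154.] n 187 ztop 77.0 rect [array([ 610.3, -233.9]), array([44.3, 48.4]), np.float64(33.1)]
px [321. 239.] n 549 ztop 21.5 rect [array([564.7,  73.9]), array([150.8,  33.1]), np.float64(1.4)]
px [263. 307.] n 563 ztop 24.1 rect [array([547.6, 302.7]), array([62.2, 62.8]), np.float64(27.5)]
px [298. 335.] n 367 ztop 68.5 rect [array([442.2, 304.7]), array([22.7, 19.5]), np.float64(58.6)]
```

View pics/t4.png

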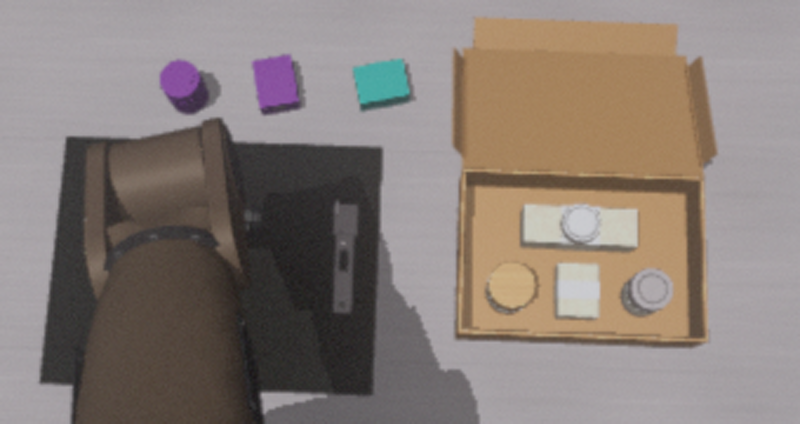

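The top crop shows the long carton (580,227) with the flat tin centred on it (580,222). The jar (511,286), short carton (577,290) and tall tin (650,290) stand evenly in front, and the look-alikes and cutter are in place. Handing in.

```bash
python3 -c "from bench import hand_in;print(hand_in())"
```

```text
the job is handed in; nothing more can be done
None
```

The order is packed and handed in at 47 s. All five articles measured within about 4 mm of their places, upright and released; the long carton sits about 3 mm towards the front, and the cutter, stamp, tape roll and look-alikes were left alone.

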